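# Pop open the incense box

### The arm

A 6-joint arm with a two-finger parallel gripper is mounted at the origin on the work surface. World frame = base frame: x ahead of the robot, y to its left, z up, the work surface at z = 0. Lengths are in m, angles in rad, forces in N, time in s.
With the tool pointing down it reaches from about 0.4 to 0.825 m from the base axis. Payload 7 kg.
Tool frame: the origin (TCP) lies midway between the tips of the shut fingers; the grasp point (between the pads) lies arm.hold_point_z behind it (arm.hold_point_z is the distance from the TCP to the grasp point, in m); z points along the fingers, y is the line along which they close (so a half turn about z gives the same grasp; the last joint's range is limited). The gripper opens to 88 mm and grips with 3 to 60 N. Pads are 19 mm wide; open, the fingers measure 130 mm over their backs; the gripper's body (78 mm by 193 mm) begins 47 mm behind the grasp point.
Start: joints at [-1.013, 0.359, 0.012, 0, -1.224, -0.288], TCP at [0.18, -0.651, 0.227] pointing down, gripper open.
Joint ranges: [-3.07, 3.07], [-1.43, 2.12], [-1.02, 1.25], [-3.03, 1.67], [-3.05, -0], [-3.03, 3.03]. Speed limits (rad/s): [2.39, 2.39, 3.01, 3.14, 3.14, 3.14].

### API

Orientations are given as [roll, pitch, yaw] about the fixed x, y, z axes, in that order (R = Rz(yaw) Ry(pitch) Rx(roll)).
In Python, from station import arm gives the robot as it stands.
- The arm moves only by the shell command python3 -m crank 'ROWS' [OPENING] [FORCE]. ROWS is JSON, a list that holds one entry, the list of rows, each a list of 4 numbers: the shift along the tool's x, y, z in units of 25 mm (1.0 is 25 mm), then the turn about the tool's z in units of 5 degrees (1.0 is 5 degrees). A call has 1 to 12 rows; each row is the pose to reach, as a shift and turn from the pose commanded when the call began, along the tool's axes at that moment; what a row does not reach only later rows make up. A row lasts 1/8 s, in which the tool goes at most 62.5 mm and 10.7 degrees, less where a joint would pass 70% of its speed; a pose out of reach is approached as far as the arm can. A call with a gripper value outside its range is refused whole. OPENING is the closure, from 0 (fully open) to 1 (shut), set as the call begins (- or left out, the last holds). The fingers move at their own pace and stop on an object; FORCE is the grip in N (left out, the last holds). Time passes only in rows, so rows that repeat a pose let the fingers close. It gives the time, the measured TCP pose, the force, the opening and the grip force at its end, in the units of the state.
- arm.get_state(): the state, without advancing time (a new reading comes with each control period).
- arm.grab_frame(name): name is "side" or "top" or "wrist"; returns (picture, depth): 400x640x3 uint8, red, green, blue; 400x640 float32, m along the optical axis (not along the pixel's ray), 0 where there is no reading.
- arm.get_calibration(name): a dict with "mtx" (3x3 intrinsics, pixels), "k1" (the pictures are not rectified: a ray, as slopes to the right and down, at radius r is drawn at 1 + k1 r^2 times it, then the intrinsics apply), "R" (3x3) and "t" (3): a world point X has camera coordinates R X + t; the wrist camera has in their place "mount" (4x4, takes a point from camera to tool coordinates, whose origin is the TCP and whose axes are the flange's). Camera axes: x right, y down, z forward; pixel columns grow to the right and rows downward; lengths in m; the calibration is good to about 2 mm. A picture is of the moment at which its call begins: read the wrist's pose just before it. get_calibration takes no time and is no camera call.
- arm.job_done(): hands the job in; it is judged then, once.
Trained networks look in the newest picture that a camera, given by its name, has taken for a name from the list of things; names that differ only in an ending like _2 or _b are one class to them, and where a whole thing is asked for, a point or a joint stands for the part that bears it (a point fixed in the world has none). Each returns a list of dicts, best first, with "score" (0 to 1); they miss things now and then, are a little off and sometimes report something else, mostly with a low value. They report only what shows in the picture. A call takes as long as a camera call.
- arm.recognise(thing, camera): "extent" ([left, top, width, height] in pixels, round what is visible of it).
- arm.trace(thing, camera): "mask" (400x640 bool, what is visible of it) and "extent" ([left, top, width, height] in pixels, round what is visible of it).
The state is a dict: "t": time; "q": joint angles; "qd": joint speeds; "joint_efforts": joint torques, N m; "eef_pos": TCP position; "ee_rot": TCP orientation; "force": force on the tool from outside, world axes, zero at the start; "moment": the same for the moment, N m; "width": finger opening in m; "gripper_force": force on a finger pad.
Only numpy, scipy, OpenCV 4.12 (cv2) and the standard library are available. Lean on these libraries where they do the work, as an engineer would, in place of code of your own. Each camera call takes 0.05 s, during which the arm holds its last target. There are 200 camera calls.

### The job

Open the incense box, the one with the red lid: press the brass disc on its lid down until it stops, let go so that the push latch frees the lid, and check that the lid has sprung up and stays open (if it is still shut, press it again). Leave the box with the white lid shut and leave the teal jebena standing where it is.

Things in the scene. Friction and masses are not known exactly. Their poses are not given: they have to be found in the camera images.
- incense_lid (a joint): Red lid of the incense box (dark wood, 130 mm deep, 100 wide, 75 high, fixed), rad about a hinge on its rear top edge. 0 = latched shut, level; about 0.9 = sprung fully open, front edge 170 mm above the table; negative = pressed in, firm stop at -0.105. Pressed in to -0.08 or beyond and let go, it springs open in about 1 s; pressed fully again it latches shut. It cannot be pulled open.
- incense_pad (a point): Top centre of the brass disc (28 mm across) on the red lid, where to press: on the centre line, 108 mm in front of the hinge, 20 mm behind the front edge, 77 mm above the table when shut. It moves with the lid; lid shut: x towards the hinge (away from the robot), y along the hinge, z up. Pressed straight down it yields about 11 mm against a 2 N spring to a firm stop; it needs 9 mm.
- coffee_lid (a joint): White lid of the coffee-bean box, a second dark wood box of the same size with the same latch and brass disc; the two boxes and a small wooden mortar stand in a row across the table, in any order. Rad: 0 = latched shut, as it starts and must stay; positive = open.
- jebena: Empty teal coffee pot (jebena) standing loose on the table to the robot's left of both boxes: round belly 132 mm across, narrow neck, 228 mm high, spout and handle reaching up to 110 mm from its axis. Origin at the centre of its underside, z up its axis.

How it is judged:
By the outcome, as a careful person would: the job done as asked, in the order asked, and still so for the second after the job is handed in, with the robot touching nothing.
It also fails if it takes over 32 s, if anything falls off the work surface, if the arm or the gripper's body presses on something with over 40 N, if the wrist force passes 120 N, or if a joint passes its speed limit or range.

## Working session

There is one attempt and no reset: what is moved stays moved. The work goes in short steps, Python scripts to look and compute and a shell command to move; the robot and the scene stay as the last step left them, time stands still between calls to the robot, and variables do not carry over. Pictures are saved under pics/ and viewed, at most 10 in all, crops included, and the job is handed in when it is done.

```bash
mkdir -p pics
cat > h.py <<'E'
import numpy as np, cv2
from station import arm
def pts(name,depth,mask):
    c=arm.get_calibration(name);K=np.array(c["mtx"])
    v,u=np.nonzero(mask&(depth>0));z=depth[v,u]
    d=np.stack([(u-K[0,2])/K[0,0],(v-K[1,2])/K[1,1]],1);p=d.copy()
    for _ in range(8): p=d/(1+c["k1"]*(p**2).sum(1,keepdims=True))
    X=np.c_[p*z[:,None],z]
    return (X-np.array(c["t"]).ravel())@np.array(c["R"]),u,v
E
python3 - <<'E'
from h import *
for cam in("top","side"):
    im,d=arm.grab_frame(cam);cv2.imwrite(f"pics/{cam}0.png",im[:,:,::-1])
    np.savez(f"{cam}0.npz",im=im,d=d)
    for n in("incense_lid","incense_pad","coffee_lid","jebena"):
        for r in arm.trace(n,cam)[:2]:
            P,u,v=pts(cam,d,r["mask"])
            print(cam,n,round(r["score"],2),r["extent"],len(P),np.round(np.percentile(P,[2,50,98],axis=0),3).tolist() if len(P) else "")
s=arm.get_state();print(s["t"],s["eef_pos"],s["ee_rot"],s["width"],s["force"],arm.hold_point_z)
E
```

```text
top incense_lid 0.97 [360.4, 199.8, 40.4, 53.9] 1579 [[0.474, -0.142, 0.07], [0.535, -0.09, 0.077], [0.596, -0.038, 0.082]]
top incense_pad 0.64 [355.7, 202.9, 45.3, 50.8] 1537 [[0.475, -0.143, 0.071], [0.534, -0.091, 0.077], [0.595, -0.039, 0.082]]
top coffee_lid 0.92 [448.2, 197.0, 42.4, 52.0] 1451 [[0.481, -0.383, 0.071], [0.542, -0.339, 0.077], [0.601, -0.296, 0.082]]
top jebena 0.59 [155.0, 196.2, 70.4, 47.3] 2044 [[0.503, 0.323, 0.048], [0.555, 0.372, 0.103], [0.615, 0.48, 0.225]]
side incense_lid 0.49 [353.1, 132.3, 33.8, 20.3] 549 [[0.48, -0.384, 0.067], [0.541, -0.334, 0.074], [0.602, -0.291, 0.079]]
side incense_pad 0.96 [330.5, 171.7, 43.7, 33.6] 840 [[0.468, -0.139, 0.054], [0.526, -0.084, 0.073], [0.595, -0.03, 0.078]]
side coffee_lid 0.7 [358.0, 131.1, 31.8, 21.3] 532 [[0.48, -0.387, 0.068], [0.535, -0.333, 0.074], [0.597, -0.292, 0.079]]
side jebena 0.92 [253.3, 258.8, 51.1, 75.8] 2468 [[0.503, 0.331, 0.037], [0.552, 0.408, 0.101], [0.61, 0.481, 0.221]]
0.5 [ 0.17987637 -0.65053997  0.22650272] [ 3.14145376e+00 -3.50458696e-05 -2.87177302e+00] 0.08762528614242253 [-0.51352228 -0.43035782  1.26448666] 0.0188
```

View pics/top0.png

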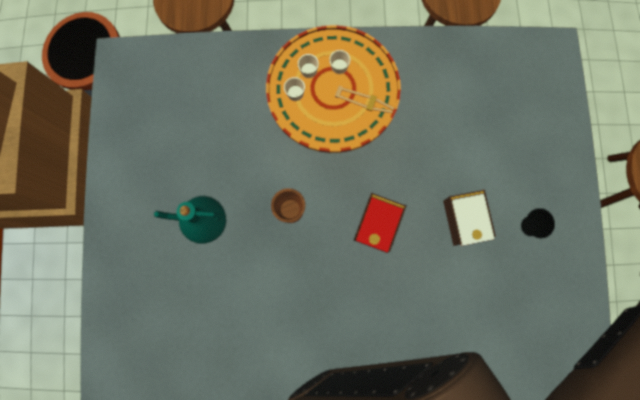

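View pics/side0.png

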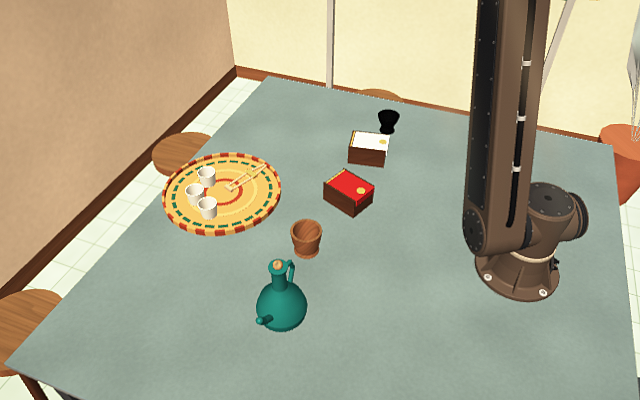

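The top view shows the red lid at (381,222) with its disc at (374,239), and the white lid at (470,218) with its disc at (477,235). The mortar is at (289,206) and the jebena at (203,218). The side view agrees: red lid at (349,188), and the network's `incense_lid` hit there is really the white one. Next I measure the disc itself.

Run:
```python
from h import *
from scipy.spatial.transform import Rotation as Ro
for cam in("top","side"):
    f=np.load(cam+"0.npz");im,d=f["im"],f["d"]
    h=cv2.cvtColor(im,cv2.COLOR_RGB2HSV);H,S,V=[h[:,:,i].astype(int) for i in range(3)]
    roi=np.zeros(d.shape,bool)
    if cam=="top": roi[190:258,350:410]=1
    else: roi[165:220,318:380]=1
    red=roi&((H<6)|(H>174))&(S>180)&(V>120); br=roi&(H>14)&(H<32)&(S>90)&(V>90)
    n,l,st,ce=cv2.connectedComponentsWithStats(br.astype(np.uint8))
    for i in range(1,n):
        if st[i,4]>15:
            P,u,v=pts(cam,d,l==i);print(cam,"brass",st[i],ce[i],P.mean(0).round(4),np.ptp(P,axis=0).round(3))
    P,u,v=pts(cam,d,red);P=P[abs(P[:,2]-.075)<.008];r=cv2.minAreaRect(P[:,:2].astype(np.float32)*1000)
    print(cam,"red rect mm",r,cv2.boxPoints(r).round().tolist(),P[:,2].mean())
s=arm.get_state();R=Ro.from_euler("xyz",s["ee_rot"]).as_matrix();print(R.round(3).tolist())
```

```text
top brass [372 194  33  14 107] [387.85046729 200.45794393] [ 0.5983 -0.1159  0.071 ] [0.038 0.084 0.042]
top brass [370 234  10  10  77] [374.06493506 238.61038961] [ 0.4971 -0.0747  0.0787] [0.024 0.023 0.011]
top red rect mm ((535.0684204101562, -90.38067626953125), (88.35090637207031, 121.41879272460938), 67.84884643554688) [[462.0, -108.0], [575.0, -154.0], [608.0, -72.0], [495.0, -27.0]] 0.07656248084660214
side brass [325 169  20  15  45] [334.71111111 175.84444444] [ 0.6022 -0.1294  0.0586] [0.065 0.154 0.082]
side brass [357 188   8   6  42] [360.64285714 190.4047619 ] [ 0.4968 -0.0732  0.0763] [0.024 0.032 0.009]
side red rect mm ((534.770263671875, -90.30656433105469), (96.27062225341797, 128.6641845703125), 66.61849212646484) [[457.0, -109.0], [575.0, -160.0], [613.0, -72.0], [495.0, -21.0]] 0.07364721188287743
[[-0.964, -0.267, -0.0], [-0.267, 0.964, 0.0], [0.0, 0.0, -1.0]]
```

The disc centre is at (0.496, -0.074, 0.077). Both cameras agree, and it matches the lid-rectangle geometry, with the hinge direction at -22°. I'm moving above it with the fingers shut.

```bash
python3 -m crank '[[[-2,2,0,1],[-4,4,0,2.5],[-5.5,5.7,0,4],[-7,7.2,0,5.5],[-8.7,9,0,7],[-10.4,10.7,0,7.5],[-12.1,12.4,0,7.5],[-13.8,14.2,0.5,7.5],[-15.5,16,1,7.5],[-17.2,17.7,1.7,7.5],[-18.34,18.86,2.5,7.5],[-18.34,18.86,3.2,7.5]]]' 1 20
python3 -m crank '[[[0,0,0,0],[0,0,0,0]]]'
python3 -c "
from station import arm
s=arm.get_state();print(s['t'],s['eef_pos'],s['ee_rot'],s['width'],s['force'])"
```

```text
t: 2.0
eef_pos: [0.4975, -0.0715, 0.146]
ee_rot: [3.141, 0.001, 2.76]
force: [0.4, -0.2, 0.1]
width: 0.0004
gripper_force: 0.0
t: 2.25
eef_pos: [0.4964, -0.0742, 0.1473]
ee_rot: [3.141, 0.001, 2.757]
force: [-0.0, -0.3, 0.3]
width: 0.0003
gripper_force: 0.0
2.25 [ 0.496381   -0.07423501  0.1473267 ] [3.14139213e+00 7.76403852e-04 2.75665285e+00] 0.00030378538405852 [-1.99684838e-04 -3.37926458e-01  3.29512303e-01]
```

```bash
python3 -m crank '[[[0,0,1,0],[0,0,2,0],[0,0,2.5,0],[0,0,2.8,0],[0,0,3,0],[0,0,3.15,0],[0,0,3.2,0],[0,0,3.2,0]]]'
```

```text
t: 3.25
eef_pos: [0.4964, -0.0739, 0.0668]
ee_rot: [3.141, 0.001, 2.757]
force: [-0.2, -0.3, 1.9]
width: 0.0007
gripper_force: 0.8
```

Contact is at about spring force, so the firm stop hasn't been reached. I'll press a little further.

```bash
python3 -m crank '[[[0,0,0.05,0],[0,0,0.1,0],[0,0,0.1,0]]]'
```

```text
t: 3.62
eef_pos: [0.4966, -0.074, 0.0652]
ee_rot: [3.141, 0.001, 2.758]
force: [-4.4, -0.5, 14.1]
width: 0.0002
gripper_force: 6.8
```

That is the firm stop, at 14 N. Now I retreat quickly up, then back from the hinge.

```bash
python3 -m crank '[[[0,0,-1.5,0],[0.5,0,-4,0],[1.5,0,-6.5,0],[2.5,0,-8,0],[3,0,-8,0],[3,0,-8,0],[3,0,-8,0],[3,0,-8,0],[3,0,-8,0],[3,0,-8,0],[3,0,-8,0],[3,0,-8,0]]]'
python3 - <<'E'
from h import *
for cam in("side","top"):
    im,d=arm.grab_frame(cam)
    if cam=="side": cv2.imwrite("pics/side1.png",im[:,:,::-1])
    for n in("incense_lid","coffee_lid","jebena"):
        for r in arm.trace(n,cam)[:2]:
            P,u,v=pts(cam,d,r["mask"])
            print(cam,n,round(r["score"],2),r["extent"],len(P),np.round(np.percentile(P,[2,50,98],axis=0),3).tolist() if len(P) else "")
E
```

```text
t: 5.12
eef_pos: [0.4266, -0.0458, 0.2641]
ee_rot: [-3.142, -0.0, 2.757]
force: [0.1, 0.8, 0.5]
width: 0.0003
gripper_force: 0.0
side incense_lid 0.48 [331.4, 158.1, 36.1, 23.2] 275 [[0.499, -0.286, -0.001], [0.526, -0.081, 0.162], [0.591, -0.04, 0.172]]
side jebena 0.9 [253.9, 262.5, 52.6, 69.6] 2461 [[0.503, 0.33, 0.037], [0.552, 0.408, 0.1], [0.611, 0.481, 0.219]]
top incense_lid 0.73 [364.8, 194.9, 37.4, 34.7] 629 [[0.528, -0.148, 0.08], [0.568, -0.088, 0.121], [0.603, -0.046, 0.174]]
top jebena 0.61 [155.2, 195.6, 71.2, 48.5] 2006 [[0.503, 0.323, 0.039], [0.555, 0.371, 0.103], [0.614, 0.477, 0.224]]
```

View pics/side1.png

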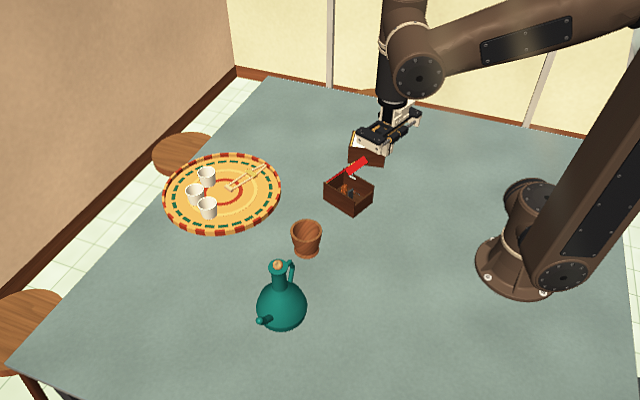

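The red lid at (355,165) stands open, with the box interior visible at (348,190) and its front edge about 0.172 m high. The jebena hasn't moved. I'll let a second pass, then confirm it stays open and that the white lid is still level.

```bash
python3 -m crank '[[[0,0,0,0],[0,0,-1,0],[0,0,-1,0],[0,0,-1,0],[0,0,-1,0],[0,0,-1,0],[0,0,-1,0],[0,0,-1,0]]]'
python3 - <<'E'
from h import *
im,d=arm.grab_frame("top")
for r in arm.trace("incense_lid","top")[:1]:
    P,u,v=pts("top",d,r["mask"]);print("red z",r["score"],np.percentile(P[:,2],[2,50,98]).round(3))
P,u,v=pts("top",d,np.ones(d.shape,bool))
w=(abs(P[:,0]-.542)<.05)&(abs(P[:,1]+.339)<.035);print("white z",w.sum(),np.percentile(P[w,2],[2,25,50,75,98]).round(3))
im,d=arm.grab_frame("wrist");cv2.imwrite("pics/top2.png",arm.grab_frame("top")[0][150:300,120:560,::-1])
E
```

```text
t: 6.52
eef_pos: [0.4266, -0.0458, 0.289]
ee_rot: [-3.141, -0.0, 2.757]
force: [0.8, -0.1, 0.7]
width: 0.0003
gripper_force: 0.0
red z 0.96 [0.084 0.119 0.173]
white z 964 [0.071 0.075 0.077 0.079 0.082]
```

View pics/top2.png

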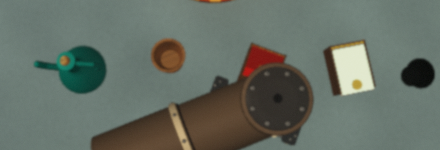

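The crop shows the red lid raised at (265,60), partly behind the arm. The white lid at (350,68) is shut and level at 0.077 m, and the jebena at (80,68) is in place.

```bash
python3 -c "
from station import arm
print(arm.job_done())"
```

```text
the job is handed in; nothing more can be done
None
```

The incense box is open: one press to the firm stop freed the red lid, which was still up (front edge about 0.173 m) over a second later; the white lid is shut, the jebena hasn't moved, and the job is handed in.

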